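# Fit the cover board into the paint box

### The arm

A 7-joint arm with a two-finger parallel gripper is mounted at the origin on the work surface. World frame = base frame: x ahead of the robot, y to its left, z up, the work surface at z = 0. Lengths are in m, angles in rad, forces in N, time in s.
With the tool pointing down it reaches from about 0.4 to 0.85 m from the base axis. Payload 4.5 kg.
Tool frame: the origin (TCP) lies at the very end of the fingers, on their centre line; the grasp point (between the pads) lies 19 mm behind it (r.grip_point_offset is the distance from the TCP to the grasp point, in m); z points along the fingers, y is the line along which they close (so a half turn about z gives the same grasp; the last joint's range is limited). The gripper opens to 88 mm and grips with 3 to 60 N. Pads are 18 mm wide; open, the fingers measure 123 mm over their backs; the gripper's body (75 mm by 187 mm) begins 45 mm behind the grasp point.
Start: joints at [-1.114, 0.689, -0.195, 1.565, 0.157, 0.902, -0.215], TCP at [0.256, 0.57, 0.239] pointing down, gripper open.
Joint ranges: [-3.01, 3.01], [-0.46, 2.08], [-1.47, 1.51], [0.13, 2.56], [-1, 4.14], [0.04, 2.09], [-2.66, 2.66]. Speed limits (rad/s): [2.57, 2.57, 3.14, 3.14, 3.14, 3.14, 3.14].

### API

Orientations are given as a unit quaternion [x, y, z, w].
In Python, from plant import r gives the robot as it stands.
- The arm moves only by the tool carry_out, never from a script. Its argument "rows" is a list of rows, each a list of 3 entries, a list of its own where there are three numbers: the shift along the tool's x, y, z in cm, then the turn, a rotation vector about the tool's x, y, z in degrees, then the closure, from 0 (fully open) to 1 (shut). A call has 1 to 12 rows; each row is the pose to reach, as a shift and turn from the pose commanded when the call began, along the tool's axes at that moment; what a row does not reach only later rows make up. A row lasts 1/10 s, in which the tool goes at most 50 mm and 8.59 degrees, less where a joint would pass 70% of its speed; a pose out of reach is approached as far as the arm can. A call with a gripper value outside its range is refused whole. The fingers move at their own pace and stop on an object; "newtons" is the grip in N (left out, the last holds). Time passes only in rows, so rows that repeat a pose let the fingers close. It gives the time, the measured TCP pose, the force, the opening and the grip force at its end, in the units of the state.
- r.get_state(): the state, without advancing time (a new reading comes with each control period).
- r.snapshot(name): name is "side" or "top" or "wrist"; returns a dict with "image" (480x640x3 uint8, red, green, blue), "fx", "fy", "cx", "cy" (pixels), "pose" (4x4, takes a point from camera to world coordinates). Camera axes: x right, y up, looking along -z (the intrinsics and any distortion apply to the point x, -y, -z); pixel columns grow to the right and rows downward; lengths in m; the calibration is good to about 2 mm. A picture is of the moment at which its call begins. There is no depth.
- r.finish_job(): hands the job in; it is judged then, once.
The state is a dict: "clock": time; "q": joint angles; "qd": joint speeds; "joint_torque": joint torques, N m; "tool_pos": TCP position; "eef_rot": TCP orientation; "contact_force": force on the tool from outside, world axes, zero at the start; "moment": the same for the moment, N m; "opening": opening from 0.0 (shut) to 1.0 (fully open); "finger_force": force on a finger pad.
Only numpy, scipy, OpenCV 4.12 (cv2) and the standard library are available. Lean on these libraries where they do the work, as an engineer would, in place of code of your own. Each camera call takes 0.05 s, during which the arm holds its last target. There are 200 camera calls.

### The job

Fit the loose cover board into the wooden paint box so that it closes the brush well: tilt it, tuck one end as deep as it goes under the lip at the deep end (the end nearer the robot), let the other end down inside the box until the board lies flat on the ledges, then slide it back away from the deep end until you feel it press lightly against the hidden stop under the other lip. Handle it gently, without forcing the board against the box or shoving the stop along, let go of it there, and leave the cup, the phone and the eraser case alone.

Things in the scene. Friction and masses are not known exactly. Their poses are not given: they have to be found in the camera images.
- board: The cover board: a flat plywood board 200 (x) x 120 (y) x 6 mm (z), 160 g more or less, with an upright wooden grip bar 92 (x) x 18 (y) x 40 mm (z) on the middle of its upper face. Origin: centre of the underside; z up through the bar, which spans z 6 to 46 mm; x along the 200 mm length. It starts flat on the table. Its two ends are alike: either may go to the deep end.
- board_end_a (a point): Middle of the lower edge of the board's -x end (100 mm from its origin).
- board_end_b (a point): Middle of the lower edge of the board's +x end (100 mm from its origin).
- paint_box: Low open wooden box 284 (x) x 152 (y) x 50 mm (z), fixed, brushes in its well. Origin: centre of its underside; x along its length, away from the robot (yaw within 0.3 rad), z up. Long walls' inner faces at y = +-64 mm. Ledges (tops at z = 30 mm) run along both long sides (|y| above 52 mm) and both ends (|x| above 80 mm). The opening between the two end lips is 170 mm, 30 mm less than the board.
- deep_lip (a point): Middle of the lower inner edge of the lip over the deep end, at x = -85, z = 44 mm in the box. Lip 6 mm thick (z 44 to 50). Below it a pocket 14 mm high over the ledge runs back to a hard wall at x = -119 mm. The board goes in only tilted (to reach the wall, less than 0.23 rad), far end raised; pushed to the wall and let down, it clears the other lip by 4 mm. Hard wood: nothing gives.
- shallow_lip (a point): Middle of the lower inner edge of the lip over the shallow end (away from the robot), at x = 85, z = 44 mm in the box; 6 mm thick. On the ledge under it lies a wooden stop, 80 mm wide, its face anywhere from x = 90 to 110 mm (5 to 25 mm in under the lip): not visible from above and not measured, it must be felt. Only friction holds it: it shifts at about 5 N, and must not be shoved.
- cup: White plastic cup, 80 mm across, 100 mm tall, standing on the table; bystander. Origin: centre of its underside.
- phone: Black phone, 75 x 150 x 9 mm, flat on the table; bystander. Origin: centre of its underside.
- eraser_case: Rounded white case, 55 x 45 x 21 mm, on the table; bystander. Origin: centre of its underside.

How it is judged:
By the outcome, as a careful person would: the job done as asked, in the order asked, and still so for the second after the job is handed in, with the robot touching nothing.
It also fails if it takes over 70 s, if anything falls off the work surface, if the arm or the gripper's body presses on something with over 40 N, if the wrist force passes 120 N, or if a joint passes its speed limit or range.

## Working session

There is one attempt and no reset: what is moved stays moved. The work goes in short steps, Python scripts to look and compute and a tool call to move; the robot and the scene stay as the last step left them, time stands still between calls to the robot, and variables do not carry over. Pictures are saved under pics/ and viewed, at most 10 in all, crops included, and the job is handed in when it is done.

Besides the shell and the picture viewer there is one more tool, called after ">>>" as name(argument=value, ...), one argument or row to a line, values as JSON. carry_out: Moves the arm, as the interface text tells. Its arguments: {"type":"object","properties":{"rows":{"type":"array"},"newtons":{"type":"number"}},"required":["rows"]}

```bash
mkdir -p pics; ls; python3 - <<'E'
from plant import r
import cv2
s=r.get_state()
print({k:(v if not hasattr(v,'__len__') else [round(float(x),4) for x in v]) for k,v in s.items()}, r.grip_point_offset)
for n in("top","side"):
    d=r.snapshot(n); cv2.imwrite(f"pics/{n}0.png",d["image"][:,:,::-1]); print(n,{k:d[k] for k in d if k!="image"})
E
```

```text
pics
{'clock': 0.0, 'q': [-1.1142, 0.69, -0.1945, 1.5664, 0.1573, 0.9025, -0.2151], 'qd': [0.0005, -0.0004, -0.0011, 0.0018, 0.0004, 0.0002, 0.0002], 'joint_torque': [0.0004, -52.7567, -1.2667, -15.3431, -0.0526, 0.0063, 0.0002], 'tool_pos': [0.2563, 0.5693, 0.2379], 'eef_rot': [0.2098, 0.9777, -0.0009, -0.0001], 'contact_force': [-0.1369, 0.07, 0.1226], 'moment': [0.0175, -0.0112, -0.041], 'finger_force': 0.0, 'opening': 1.00050354031744} 0.0187
top {'fx': 451.7531497823944, 'fy': 451.7531497823944, 'cx': 316.7591603452434, 'cy': 246.18055722252765, 'pose': array([[ 0.02870896,  0.98447564, -0.17315744,  0.44791841],
       [-0.99953574,  0.02650526, -0.01502592,  0.0130847 ],
       [-0.01020307,  0.17350843,  0.98477953,  0.77681893],
       [ 0.        ,  0.        ,  0.        ,  1.        ]])}
side {'fx': 537.3649258693785, 'fy': 537.3649258693785, 'cx': 325.3051427746021, 'cy': 242.40493573131278, 'pose': array([[ 0.82899801,  0.43024114, -0.35728821,  0.30790529],
       [-0.55924758,  0.63534825, -0.53251737, -0.42863806],
       [-0.00210844,  0.6412684 ,  0.76731375,  0.64952475],
       [ 0.        ,  0.        ,  0.        ,  1.        ]])}
```

View pics/top0.png

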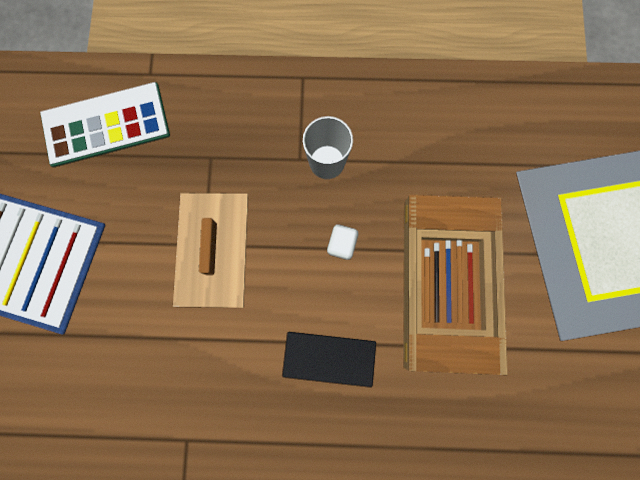

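View pics/side0.png

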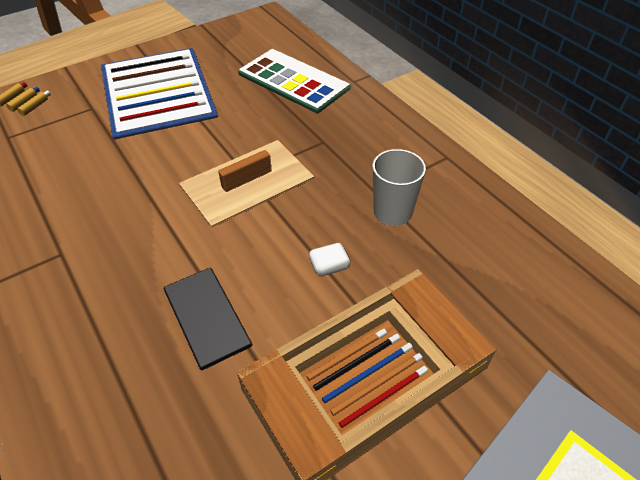

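Top view: board at about (210,250), bar at (207,246), box at (455,285) with the deep lip at the bottom. Cup, case and phone lie between. I'll enlarge for corner readings.

```bash
python3 - <<'E'
import cv2,numpy as np
t=cv2.imread("pics/top0.png");s=cv2.imread("pics/side0.png")
def crop(im,x,y,w,h,k):
    c=cv2.resize(im[y:y+h,x:x+w],None,fx=k,fy=k,interpolation=cv2.INTER_CUBIC)
    for i in range(0,w,20): cv2.line(c,(i*k,0),(i*k,6),(0,255,255),1); cv2.putText(c,str(x+i),(i*k,16),0,.33,(0,255,255),1)
    for j in range(0,h,20): cv2.line(c,(0,j*k),(6,j*k),(0,255,255),1); cv2.putText(c,str(y+j),(8,j*k+4),0,.33,(0,255,255),1)
    return c
a=crop(t,395,185,125,200,3); b=crop(t,160,185,100,130,4)
o=np.zeros((600,800,3),np.uint8); o[:600,:375]=a; o[:520,385:785]=b
cv2.imwrite("pics/c_top.png",o)
a=crop(s,230,260,270,220,2); b=crop(s,175,130,145,100,3)
o=np.zeros((600,800,3),np.uint8)
cv2.imwrite("pics/c_side.png",cv2.copyMakeBorder(a,0,0,0,0,0)); cv2.imwrite("pics/c_side2.png",crop(s,175,130,145,100,5))
E
```

```text
(no output)
```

View pics/c_top.png

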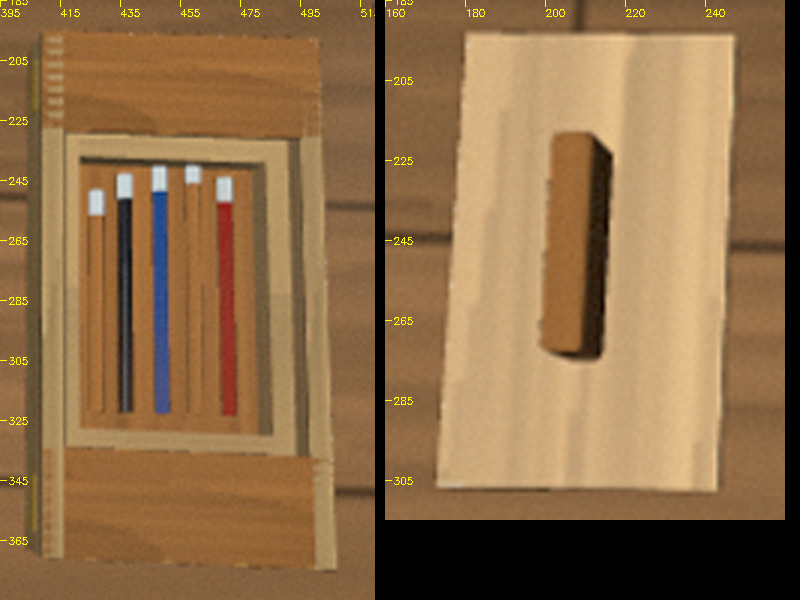

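View pics/c_side.png

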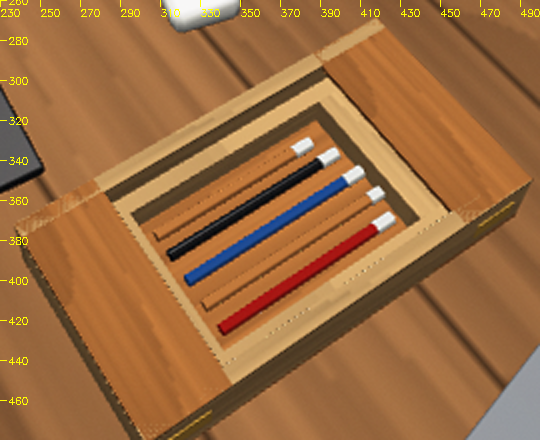

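View pics/c_side2.png

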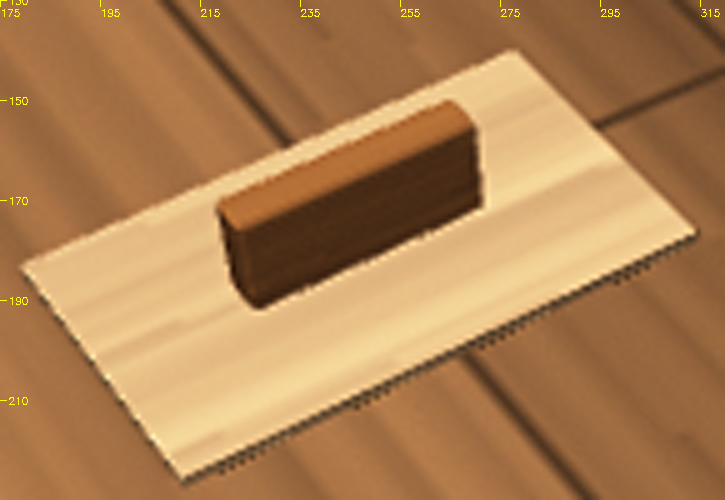

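```bash
cat > h.py <<'E'
import numpy as np
from scipy.optimize import least_squares
CAM={'top':(451.7531,316.759,246.1806,np.array([[0.02870896,0.98447564,-0.17315744,0.44791841],[-0.99953574,0.02650526,-0.01502592,0.0130847],[-0.01020307,0.17350843,0.98477953,0.77681893]])),
'side':(537.365,325.305,242.405,np.array([[0.82899801,0.43024114,-0.35728821,0.30790529],[-0.55924758,0.63534825,-0.53251737,-0.42863806],[-0.00210844,0.6412684,0.76731375,0.64952475]]))}
def proj(c,P):
    f,cx,cy,T=CAM[c]; q=(np.atleast_2d(P)-T[:,3])@T[:,:3]
    return np.c_[cx+f*q[:,0]/-q[:,2], cy-f*q[:,1]/-q[:,2]]
def fit(obs,x0):
    def res(p):
        c,s=np.cos(p[2]),np.sin(p[2]); R=np.array([[c,-s,0],[s,c,0],[0,0,1]])
        return np.concatenate([(proj(cam,np.array(L)@R.T+[p[0],p[1],0])-np.array(px)).ravel() for cam,L,px in obs])
    o=least_squares(res,x0); return o.x,np.abs(o.fun).max(),o.fun.round(1)
E
python3 - <<'E'
from h import *
np.set_printoptions(suppress=True,precision=4)
B=[[.1,.06,.006],[.1,-.06,.006],[-.1,-.06,.006],[-.1,.06,.006]]
bt=('top',B,np.array([[180.2,193.2],[247.5,193.5],[243,307.7],[173,306.7]])-.4)
bs=('side',B,np.array([[278,140],[314.4,176.6],[211.8,225.6],[179.4,183.6]])-.4)
X=[[.142,.076,.05],[.142,-.076,.05],[-.142,-.076,.05],[-.142,.076,.05]]
xt=('top',X,np.array([[408.7,196.3],[501,197.7],[507,375],[409,370.7]])-.35)
xs=('side',X,np.array([[421,272.5],[496,351.5],[302.5,478.5],[237.5,376]])-.25)
for o in([bt],[bs],[bt,bs]): print('board',*fit(o,[.45,.25,0]))
for o in([xt],[xs],[xt,xs]): print('box',*fit(o,[.4,-.2,0]))
# bystanders at z approx, from top
for n,u,v,z in(('cup top',328,139,.1),('case',342,242,.015),('ph1',287,333,.009),('ph2',376,342,.009)):
    f,cx,cy,T=CAM['top']; d=T[:,:3]@np.array([(u-cx)/f,-(v-cy)/f,-1]); print(n,T[:,3]+d*(z-T[2,3])/d[2])
E
```

```text
board [0.5742 0.2089 0.0183] 0.2782518989924654 [-0.1  0.   0.1  0.2  0.2 -0.2 -0.3  0.1]
board [0.5746 0.2118 0.0207] 0.32169130307761407 [ 0.1  0.1  0.2 -0.3 -0.1  0.3 -0.1 -0.2]
board [0.5742 0.2099 0.0192] 1.1060906248130777 [-0.7 -0.  -0.5  0.1 -0.3 -0.3 -0.8  0.   0.5  0.7  0.6  0.5  0.1  1.1
  0.1  0.4]
box [ 0.5241 -0.201  -0.0061] 1.1127407721928364 [ 0.1 -1.1 -0.3  0.3  0.2  0.  -0.1  0.7]
box [ 0.5248 -0.2002 -0.0187] 4.362681685004873 [-1.3 -2.8  1.7  0.2 -0.1  4.4 -0.4 -4.1]
box [ 0.5245 -0.2005 -0.014 ] 5.12844860025757 [ 0.5 -1.7  0.1  0.4 -0.8  0.1 -1.1 -0.1 -1.9 -2.8  1.5 -0.   0.4  5.1
 -0.5 -3.2]
cup top [0.7401 0.0105 0.1   ]
case [ 0.5903 -0.0183  0.015 ]
ph1 [0.4344 0.0703 0.009 ]
ph2 [ 0.424  -0.0782  0.009 ]
```

```bash
python3 - <<'E'
from h import *
np.set_printoptions(suppress=True,precision=4)
X=[[.142,.076,.05],[.142,-.076,.05],[-.142,-.076,.05],[-.142,.076,.05],[-.085,.064,.05],[-.085,-.064,.05],[.085,.064,.05],[.085,-.064,.05]]
xt=('top',X,np.array([[408.7,196.3],[501,197.7],[507,375],[409,370.7],[416.3,334],[499.7,338],[416.3,229.3],[495.7,231]])-.35)
Y=[X[0],X[1],X[3],[-.085,.076,.05],[-.085,-.076,.05],[.085,.076,.05],[.085,-.076,.05]]
xs=('side',Y,np.array([[421,272.5],[496,351.5],[237.5,376],[279,349.5],[346,451.5],[389,288.5],[457.5,366]])-.25)
for o in([xt],[xs],[xt,xs]): print('box',*fit(o,[.4,-.2,0]))
E
```

```text
box [ 0.524  -0.2015 -0.0065] 1.2057480054098164 [ 0.5 -1.1  0.1  0.4  0.5  0.1  0.2  0.7  0.5  0.4 -1.2 -0.7  0.2 -0.3
 -0.8  0.5]
box [ 0.5249 -0.1992 -0.0087] 7.287495041688658 [-2.8 -3.8  0.8 -1.6 -0.8 -3.6 -1.5 -0.4  1.4  0.9 -3.3 -1.2  5.2  7.3]
box [ 0.5244 -0.2002 -0.0072] 8.023181941384848 [-0.2 -1.4 -0.6  0.1 -0.4 -0.2 -0.7  0.4 -0.3  0.  -2.1 -1.  -0.5 -0.7
 -1.5  0.2 -2.8 -3.2  1.1 -0.9 -0.7 -2.6 -1.4  0.5  1.7  2.  -3.2 -0.6
  5.5  8. ]
```

```bash
cat >> h.py <<'E'
from scipy.spatial.transform import Rotation as Ro
def rel(pb,Rb,zT=.016):
    """row (cm, deg) in the tool axes that brings the held board's frame to pb,Rb"""
    from plant import r
    s=r.get_state(); R=Ro.from_quat(s['eef_rot']); p=np.array(s['tool_pos'])
    Rt=Rb*Ro.from_matrix(np.diag([-1,1,-1])); pt=np.array(pb)+Rb.apply([0,0,zT])
    print('shift cm',(R.inv().apply(pt-p)*100).round(2),'rot deg',np.degrees((R.inv()*Rt).as_rotvec()).round(2))
BOX=np.array([.5243,-.2005,0]); YB=-.008
def boxpose(xb,zb,tilt):
    """board frame when its deep-end lower edge is at xb,zb (mm, box) with the far end raised by tilt"""
    Rz=Ro.from_euler('z',YB); Rb=Rz*Ro.from_euler('y',-tilt)
    return BOX+Rz.apply([xb/1e3,0,zb/1e3])+Rb.apply([.1,0,0]),Rb
E
python3 - <<'E'
from h import *
rel([.5742,.2102,.09],Ro.from_euler('z',.019))
E
```

```text
shift cm [-43.74 -19.7   13.24] rot deg [-9.000e-02 -2.000e-02 -2.531e+01]
```

>>> carry_out(
  rows=[
    [[-10, -4.5, 3], [0, 0, -6], 0.35],
    [[-20, -9, 6], [0, 0, -12], 0.35],
    [[-30, -13.5, 9], [0, 0, -19], 0.35],
    [[-40, -18, 12], [0, 0, -25], 0.35],
    [[-43.74, -19.7, 13.24], [0, 0, -25.3], 0.35],
    [[-43.74, -19.7, 13.24], [0, 0, -25.3], 0.35],
    [[-43.74, -19.7, 13.24], [0, 0, -25.3], 0.35],
    [[-43.74, -19.7, 13.24], [0, 0, -25.3], 0.35],
    [[-43.74, -19.7, 13.24], [0, 0, -25.3], 0.35],
    [[-43.74, -19.7, 13.24], [0, 0, -25.3], 0.35],
    [[-43.74, -19.7, 13.24], [0, 0, -25.3], 0.35],
    [[-43.74, -19.7, 13.24], [0, 0, -25.3], 0.35],
  ],
)

```text
clock: 1.3
tool_pos: [0.5747, 0.2092, 0.1054]
eef_rot: [-0.008, 1.0, -0.0, -0.001]
contact_force: [-0.7, 1.2, -0.4]
opening: 0.652
finger_force: 0.0
```

```bash
python3 - <<'E'
from h import *
from plant import r
import cv2
rel([.5742,.2102,.0],Ro.from_euler('z',.019))
d=r.snapshot("wrist"); cv2.imwrite("pics/w1.png",d["image"][:,:,::-1]); print({k:d[k] for k in d if k!="image"}); print(r.get_state()['tool_pos'],r.get_state()['contact_force'])
E
```

```text
shift cm [0.04 0.1  8.94] rot deg [-0.03 -0.07 -0.2 ]
{'fx': 421.7176818529773, 'fy': 421.7176818529773, 'cx': 325.36336800191583, 'cy': 235.49101307637957, 'pose': array([[-1.61386972e-02, -9.63286682e-01, -2.67989387e-01,
         5.06425805e-01],
       [ 9.99869602e-01, -1.57003803e-02, -3.77860306e-03,
         2.09297531e-01],
       [-5.67657295e-04, -2.68015423e-01,  9.63414454e-01,
         2.52953395e-01],
       [ 0.00000000e+00,  0.00000000e+00,  0.00000000e+00,
         1.00000000e+00]])}
[0.57386036 0.21148113 0.1060239 ] [-0.11871738  0.31991514  0.41935365]
```

View pics/w1.png

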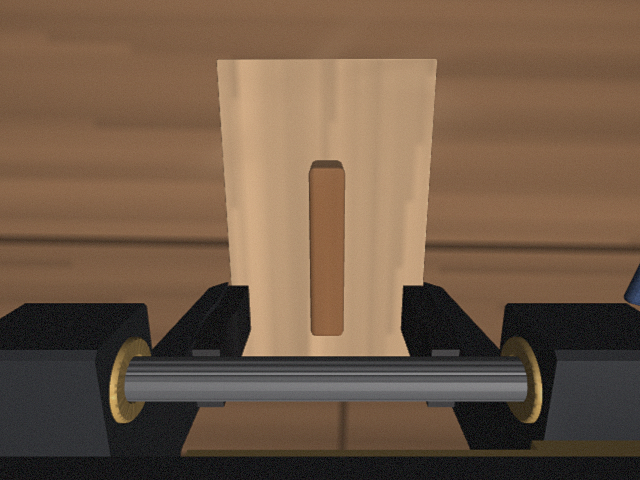

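The wrist view shows the bar centred (column 327) between the fingers (249 and 402) and square to them. I'll descend and grip.

>>> carry_out(
  rows=[
    [[0, 0, 3], [0, 0, 0], 0.35],
    [[0, 0, 6], [0, 0, 0], 0.35],
    [[0, 0, 8], [0, 0, 0], 0.35],
    [[0, 0, 8.9], [0, 0, 0], 0.35],
    [[0, 0, 8.9], [0, 0, 0], 0.35],
    [[0, 0, 8.9], [0, 0, 0], 0.8],
    [[0, 0, 8.9], [0, 0, 0], 1],
    [[0, 0, 8.9], [0, 0, 0], 1],
    [[0, 0, 8.9], [0, 0, 0], 1],
    [[0, 0, 8.9], [0, 0, 0], 1],
    [[0, 0, 8.9], [0, 0, 0], 1],
    [[0, 0, 8.9], [0, 0, 0], 1],
  ],
  newtons=35,
)

```text
clock: 2.55
tool_pos: [0.5747, 0.2107, 0.0177]
eef_rot: [-0.009, 1.0, -0.0, 0.0]
contact_force: [-0.1, -1.6, 3.6]
opening: 0.197
finger_force: 35.0
```

```bash
python3 - <<'E'
from plant import r
import numpy as np
for i in range(3): s=r.get_state(); print(s['clock'],s['tool_pos'],s['contact_force'],s['finger_force'],s['opening'])
E
```

```text
2.55 [0.57470597 0.21074773 0.01768141] [-0.12325122 -1.60298763  3.59769336] 34.99982686713338 0.197036883431716
2.55 [0.57470597 0.21074773 0.01768141] [-0.12325122 -1.60298763  3.59769336] 34.99982686713338 0.197036883431716
2.55 [0.57470597 0.21074773 0.01768141] [-0.12325122 -1.60298763  3.59769336] 34.99982686713338 0.197036883431716
```

>>> carry_out(
  rows=[
    [[0, 0, -1], [0, 0, 0], 1],
    [[0, 0, -3], [0, 0, 0], 1],
    [[0, 0, -6], [0, 0, 0], 1],
    [[0, 0, -9], [0, 0, 0], 1],
    [[0, 0, -12], [0, 0, 0], 1],
    [[0, 0, -12], [0, 0, 0], 1],
    [[0, 0, -12], [0, 0, 0], 1],
  ],
)

```text
clock: 3.25
tool_pos: [0.5745, 0.2108, 0.1378]
eef_rot: [-0.009, 1.0, 0.0, 0.0]
contact_force: [-0.3, 0.5, -2.2]
opening: 0.198
finger_force: 35.0
```

```bash
python3 - <<'E'
from h import *
from plant import r
print(r.get_state()['contact_force'])
p,R=boxpose(-78,120,.15); rel(p,R,.017)
E
```

```text
[-0.26199916  0.54328626 -2.1743034 ]
shift cm [  3.95 -41.08  -1.41] rot deg [ 0.13 -8.55  1.53]
```

>>> carry_out(
  rows=[
    [[0.4, -4, -0.3], [0, 0, 0], 1],
    [[0.8, -8, -0.6], [0, -1, 0], 1],
    [[1.2, -12.5, -1], [0, -2, 0], 1],
    [[1.6, -17, -1.4], [0, -3, 0.5], 1],
    [[2, -21.5, -1.4], [0, -4, 0.8], 1],
    [[2.4, -26, -1.4], [0, -5, 1], 1],
    [[2.8, -30.5, -1.4], [0, -6, 1.2], 1],
    [[3.3, -35, -1.4], [0, -7, 1.4], 1],
    [[3.7, -39, -1.4], [0, -8, 1.5], 1],
    [[3.95, -41.1, -1.4], [0.1, -8.5, 1.5], 1],
    [[3.95, -41.1, -1.4], [0.1, -8.5, 1.5], 1],
    [[3.95, -41.1, -1.4], [0.1, -8.5, 1.5], 1],
  ],
)

```text
clock: 4.45
tool_pos: [0.5419, -0.2001, 0.1501]
eef_rot: [0.004, 0.997, 0.001, 0.073]
contact_force: [0.3, 1.4, -2.5]
opening: 0.199
finger_force: 35.0
```

```bash
python3 - <<'E'
from h import *
from plant import r
import cv2
d=r.snapshot("top"); a=cv2.resize(d["image"][160:400,370:570,::-1],None,fx=2,fy=2)
d=r.snapshot("wrist"); b=cv2.resize(d["image"][:,:,::-1],(400,300))
o=np.zeros((480,800,3),np.uint8); o[:,:400]=a; o[:300,400:]=b; cv2.imwrite("pics/m1.png",o); print(d['pose'].round(4).tolist())
s=r.get_state(); print(s['tool_pos'],s['contact_force'])
p,R=boxpose(-78,120,.15); rel(p,R,.017)
p,R=boxpose(-78,40,.15); rel(p,R,.017)
E
```

```text
[[0.0049, -0.9132, -0.4074, 0.4534], [1.0, 0.0054, -0.0002, -0.1976], [0.0024, -0.4074, 0.9132, 0.2862], [0.0, 0.0, 0.0, 1.0]]
[ 0.54290439 -0.1983726   0.15074348] [ 0.6647932  -0.49883857 -1.26903738]
shift cm [ 0.01 -0.23 -0.1 ] rot deg [ 0.15 -0.14  0.19]
shift cm [ 1.19 -0.24  7.81] rot deg [ 0.15 -0.14  0.19]
```

View pics/m1.png

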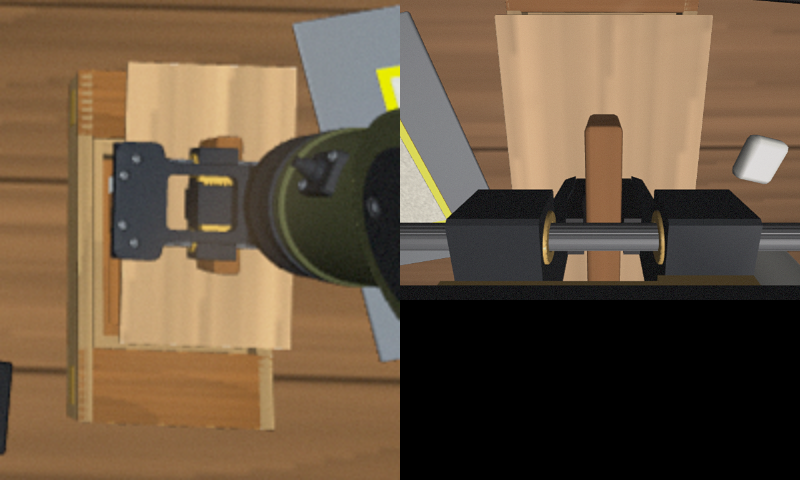

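Board end sits just inside the deep lip (top edge of the wrist view), aligned laterally. I'll lower it toward the ledge.

>>> carry_out(
  rows=[
    [[0.3, -0.05, 2], [0.1, -0.1, 0.1], 1],
    [[0.6, -0.1, 4], [0.1, -0.1, 0.1], 1],
    [[0.9, -0.12, 6], [0.1, -0.1, 0.1], 1],
    [[1.1, -0.12, 7.3], [0.1, -0.1, 0.1], 1],
    [[1.19, -0.12, 7.8], [0.1, -0.1, 0.1], 1],
    [[1.19, -0.12, 7.8], [0.1, -0.1, 0.1], 1],
    [[1.19, -0.12, 7.8], [0.1, -0.1, 0.1], 1],
    [[1.19, -0.12, 7.8], [0.1, -0.1, 0.1], 1],
  ],
)

```text
clock: 5.35
tool_pos: [0.5431, -0.2018, 0.0732]
eef_rot: [0.004, 0.997, -0.001, 0.076]
contact_force: [-0.4, -0.8, -1.5]
opening: 0.198
finger_force: 35.0
```

```bash
python3 - <<'E'
from h import *
from plant import r
s=r.get_state(); print(s['tool_pos'],s['contact_force'],s['moment'])
p,R=boxpose(-78,34,.15); rel(p,R,.017)
p,R=boxpose(-78,30,.15); rel(p,R,.017)
E
```

```text
[ 0.54312573 -0.20177196  0.07319549] [-0.35985606 -0.7550606  -1.49948638] [0.04490222 0.20132339 0.01249018]
shift cm [0.16 0.11 0.73] rot deg [-0.08  0.09 -0.05]
shift cm [0.22 0.11 1.12] rot deg [-0.08  0.09 -0.05]
```

>>> carry_out(
  rows=[
    [[0.03, 0.05, 0.2], [0, 0, 0], 1],
    [[0.06, 0.05, 0.4], [0, 0, 0], 1],
    [[0.09, 0.05, 0.6], [0, 0, 0], 1],
    [[0.1, 0.05, 0.7], [0, 0, 0], 1],
    [[0.1, 0.05, 0.7], [0, 0, 0], 1],
    [[0.1, 0.05, 0.7], [0, 0, 0], 1],
  ],
)

```text
clock: 5.95
tool_pos: [0.5425, -0.2015, 0.0653]
eef_rot: [0.005, 0.997, -0.001, 0.075]
contact_force: [0.6, 0.2, -0.7]
opening: 0.2
finger_force: 35.0
```

```bash
cat > st.py <<'E'
from plant import r
import numpy as np
from scipy.spatial.transform import Rotation as Ro
np.set_printoptions(suppress=True,precision=3)
s=r.get_state(); print(s['clock'],np.array(s['tool_pos'])*1000,np.array(s['contact_force']),np.array(s['moment']))
E
python3 st.py
```

```text
5.95 [ 542.511 -201.465   65.264] [ 0.603  0.199 -0.662] [0.062 0.221 0.037]
```

>>> carry_out(
  rows=[
    [[0.015, 0, 0.1], [0, 0, 0], 1],
    [[0.015, 0, 0.1], [0, 0, 0], 1],
  ],
)

```text
clock: 6.15
tool_pos: [0.5425, -0.2015, 0.0643]
eef_rot: [0.005, 0.997, -0.001, 0.075]
contact_force: [0.7, -0.4, -1.7]
opening: 0.202
finger_force: 35.0
```

```bash
python3 st.py
```

```text
6.15 [ 542.532 -201.465   64.257] [ 0.724 -0.397 -1.663] [0.036 0.204 0.049]
```

>>> carry_out(
  rows=[
    [[0.015, 0, 0.1], [0, 0, 0], 1],
    [[0.015, 0, 0.1], [0, 0, 0], 1],
  ],
)

```text
clock: 6.35
tool_pos: [0.5425, -0.2014, 0.0632]
eef_rot: [0.005, 0.997, -0.001, 0.075]
contact_force: [-1.3, 0.3, -1.8]
opening: 0.202
finger_force: 35.0
```

```bash
python3 st.py
```

```text
6.35 [ 542.488 -201.428   63.174] [-1.313  0.263 -1.826] [ 0.022  0.218 -0.027]
```

>>> carry_out(
  rows=[
    [[0.015, 0, 0.1], [0, 0, 0], 1],
    [[0.015, 0, 0.1], [0, 0, 0], 1],
  ],
)

```text
clock: 6.55
tool_pos: [0.5426, -0.2015, 0.0622]
eef_rot: [0.005, 0.997, -0.001, 0.075]
contact_force: [0.3, -0.2, -0.6]
opening: 0.202
finger_force: 35.0
```

```bash
python3 st.py
```

```text
6.55 [ 542.573 -201.496   62.232] [ 0.32  -0.169 -0.636] [ 0.009  0.16  -0.007]
```

>>> carry_out(
  rows=[
    [[0.015, 0, 0.1], [0, 0, 0], 1],
    [[0.015, 0, 0.1], [0, 0, 0], 1],
  ],
)

```text
clock: 6.75
tool_pos: [0.5429, -0.2015, 0.0615]
eef_rot: [0.005, 0.997, -0.001, 0.075]
contact_force: [0.7, -0.8, 1.4]
opening: 0.203
finger_force: 35.0
```

```bash
python3 st.py
```

```text
6.75 [ 542.885 -201.514   61.495] [ 0.683 -0.806  1.391] [0.048 0.329 0.055]
```

>>> carry_out(
  rows=[
    [[-0.01, 0, -0.08], [0, 0, 0], 1],
    [[-0.01, 0, -0.08], [0, 0, 0], 1],
  ],
)

```text
clock: 6.95
tool_pos: [0.5426, -0.2015, 0.0621]
eef_rot: [0.005, 0.997, -0.001, 0.075]
contact_force: [0.6, 0.2, 0.3]
opening: 0.202
finger_force: 35.0
```

```bash
python3 st.py
```

```text
6.95 [ 542.561 -201.478   62.147] [0.555 0.175 0.331] [0.053 0.157 0.009]
```

>>> carry_out(
  rows=[
    [[0.2, 0, -0.03], [0, 0, 0], 1],
    [[0.5, 0, -0.075], [0, 0, 0], 1],
    [[0.8, 0, -0.12], [0, 0, 0], 1],
    [[1.1, 0, -0.165], [0, 0, 0], 1],
    [[1.3, 0, -0.195], [0, 0, 0], 1],
    [[1.4, 0, -0.21], [0, 0, 0], 1],
    [[1.4, 0, -0.21], [0, 0, 0], 1],
  ],
)

```text
clock: 7.65
tool_pos: [0.528, -0.2014, 0.062]
eef_rot: [0.005, 0.997, -0.001, 0.075]
contact_force: [-0.7, 0.2, -0.1]
opening: 0.203
finger_force: 35.0
```

```bash
python3 st.py
```

```text
7.65 [ 527.954 -201.357   61.987] [-0.734  0.187 -0.06 ] [0.139 0.234 0.009]
```

>>> carry_out(
  rows=[
    [[0.2, 0, -0.08], [0, 0, 0], 1],
    [[0.5, 0, -0.125], [0, 0, 0], 1],
    [[0.8, 0, -0.17], [0, 0, 0], 1],
    [[1.1, 0, -0.215], [0, 0, 0], 1],
    [[1.4, 0, -0.26], [0, 0, 0], 1],
    [[1.7, 0, -0.305], [0, 0, 0], 1],
    [[1.9, 0, -0.335], [0, 0, 0], 1],
    [[2.0, 0, -0.35], [0, 0, 0], 1],
    [[2.0, 0, -0.35], [0, 0, 0], 1],
  ],
)

```text
clock: 8.55
tool_pos: [0.5079, -0.2012, 0.0625]
eef_rot: [0.005, 0.997, -0.001, 0.075]
contact_force: [-0.9, 0.5, -1.1]
opening: 0.2
finger_force: 35.0
```

```bash
python3 st.py
```

```text
8.55 [ 507.944 -201.162   62.544] [-0.854  0.504 -1.052] [0.012 0.234 0.068]
```

>>> carry_out(
  rows=[
    [[0.1, 0, -0.015], [0, 0, 0], 1],
    [[0.2, 0, -0.03], [0, 0, 0], 1],
    [[0.3, 0, -0.045], [0, 0, 0], 1],
    [[0.3, 0, -0.045], [0, 0, 0], 1],
  ],
)

```text
clock: 8.95
tool_pos: [0.5048, -0.2011, 0.0625]
eef_rot: [0.005, 0.997, -0.001, 0.075]
contact_force: [0.5, 0.2, -1.0]
opening: 0.2
finger_force: 35.0
```

```bash
python3 st.py
```

```text
8.95 [ 504.832 -201.125   62.51 ] [ 0.481  0.167 -0.994] [ 0.025  0.212 -0.009]
```

>>> carry_out(
  rows=[
    [[0.1, 0, -0.015], [0, 0, 0], 1],
    [[0.1, 0, -0.015], [0, 0, 0], 1],
  ],
)

```text
clock: 9.15
tool_pos: [0.5039, -0.2011, 0.0625]
eef_rot: [0.005, 0.997, -0.001, 0.075]
contact_force: [-0.6, 0.3, -1.6]
opening: 0.195
finger_force: 35.0
```

```bash
python3 st.py
```

```text
9.15 [ 503.88  -201.107   62.519] [-0.558  0.298 -1.605] [ 0.071  0.214 -0.032]
```

>>> carry_out(
  rows=[
    [[0.1, 0, -0.015], [0, 0, 0], 1],
    [[0.1, 0, -0.015], [0, 0, 0], 1],
  ],
)

```text
clock: 9.35
tool_pos: [0.5033, -0.2011, 0.0626]
eef_rot: [0.005, 0.997, -0.001, 0.075]
contact_force: [1.0, 0.5, -1.6]
opening: 0.2
finger_force: 35.0
```

```bash
python3 st.py
```

```text
9.35 [ 503.29  -201.061   62.63 ] [ 1.045  0.481 -1.569] [ 0.106  0.077 -0.011]
```

>>> carry_out(
  rows=[
    [[0.05, 0, -0.007], [0, 0, 0], 1],
    [[0.05, 0, -0.007], [0, 0, 0], 1],
  ],
)

```text
clock: 9.55
tool_pos: [0.5032, -0.201, 0.0627]
eef_rot: [0.005, 0.997, -0.001, 0.076]
contact_force: [1.5, 0.1, -1.0]
opening: 0.2
finger_force: 35.0
```

```bash
python3 st.py
```

```text
9.55 [ 503.25  -201.039   62.731] [ 1.486  0.067 -1.047] [ 0.023 -0.177 -0.015]
```

Wall felt. I'll back off about 0.2 mm from contact and let the far end down about the tucked edge.

>>> carry_out(
  rows=[
    [[-0.11, 0, 0.015], [0, 0, 0], 1],
    [[-0.14, 0, 0.22], [0, 1.2, 0], 1],
    [[-0.168, 0, 0.427], [0, 2.35, 0], 1],
    [[-0.191, 0, 0.63], [0, 3.5, 0], 1],
    [[-0.213, 0, 0.832], [0, 4.64, 0], 1],
    [[-0.213, 0, 0.832], [0, 4.64, 0], 1],
  ],
)

```text
clock: 10.15
tool_pos: [0.506, -0.2012, 0.0543]
eef_rot: [0.005, 0.999, -0.001, 0.034]
contact_force: [-0.2, 0.0, -1.4]
opening: 0.196
finger_force: 35.0
```

```bash
python3 st.py
```

```text
10.15 [ 505.982 -201.185   54.324] [-0.183  0.007 -1.428] [0.018 0.047 0.018]
```

>>> carry_out(
  rows=[
    [[-0.03, 0, 0.19], [0, 1.1, 0], 1],
    [[-0.057, 0, 0.38], [0, 2.2, 0], 1],
    [[-0.07, 0, 0.48], [0, 2.75, 0], 1],
    [[-0.082, 0, 0.58], [0, 3.3, 0], 1],
    [[-0.093, 0, 0.683], [0, 3.9, 0], 1],
    [[-0.093, 0, 0.683], [0, 3.9, 0], 1],
  ],
)

```text
clock: 10.75
tool_pos: [0.5074, -0.2011, 0.0477]
eef_rot: [0.005, 1.0, -0.001, 0.0]
contact_force: [0.1, 0.0, -0.8]
opening: 0.202
finger_force: 35.0
```

```bash
python3 st.py; python3 -c "
from plant import r
print(r.get_state()['eef_rot'])"
```

```text
10.75 [ 507.353 -201.132   47.739] [ 0.067  0.006 -0.826] [ 0.079  0.001 -0.021]
[ 4.69951082e-03  9.99988692e-01 -5.77169714e-04  4.44027759e-04]
```

>>> carry_out(
  rows=[
    [[0, 0, 0.05], [0, 0, 0], 1],
    [[0, 0, 0.05], [0, 0, 0], 1],
  ],
)

```text
clock: 10.95
tool_pos: [0.5074, -0.2011, 0.0477]
eef_rot: [0.005, 1.0, -0.001, 0.001]
contact_force: [0.1, -0.5, 1.5]
opening: 0.2
finger_force: 35.0
```

```bash
python3 st.py
```

```text
10.95 [ 507.366 -201.149   47.654] [ 0.146 -0.497  1.497] [ 0.151  0.063 -0.022]
```

>>> carry_out(
  rows=[
    [[0, 0, 0.05], [0, 0, 0], 1],
    [[0, 0, 0.05], [0, 0, 0], 1],
  ],
)

```text
clock: 11.15
tool_pos: [0.5074, -0.2011, 0.0476]
eef_rot: [0.005, 1.0, -0.001, 0.001]
contact_force: [-1.5, -0.0, 7.1]
opening: 0.2
finger_force: 35.0
```

```bash
python3 st.py
```

```text
11.15 [ 507.361 -201.132   47.633] [-1.535 -0.035  7.117] [ 0.228  0.296 -0.046]
```

>>> carry_out(
  rows=[
    [[0, 0, -0.08], [0, 0, 0], 1],
    [[0, 0, -0.08], [0, 0, 0], 1],
    [[0, 0, -0.08], [0, 0, 0], 0.7],
    [[0, 0, -0.08], [0, 0, 0], 0.7],
    [[0, 0, -0.08], [0, 0, 0], 0.7],
    [[0, 0, -0.08], [0, 0, 0], 0.7],
  ],
)

```text
clock: 11.75
tool_pos: [0.5073, -0.2011, 0.0476]
eef_rot: [0.005, 1.0, -0.001, 0.001]
contact_force: [0.4, 0.5, -0.1]
opening: 0.299
finger_force: 0.0
```

```bash
python3 - <<'E'
import st
from plant import r
import cv2,numpy as np
d=r.snapshot("top"); a=cv2.resize(d["image"][180:390,385:585,::-1],None,fx=2,fy=2)
d=r.snapshot("side"); b=cv2.resize(d["image"][250:480,220:510,::-1],(400,317))
o=np.zeros((420,800,3),np.uint8); o[:,:400]=a; o[:317,400:]=b; cv2.imwrite("pics/m2.png",o)
E
```

```text
11.75 [ 507.303 -201.124   47.618] [ 0.443  0.545 -0.089] [ 0.031 -0.013 -0.068]
```

View pics/m2.png

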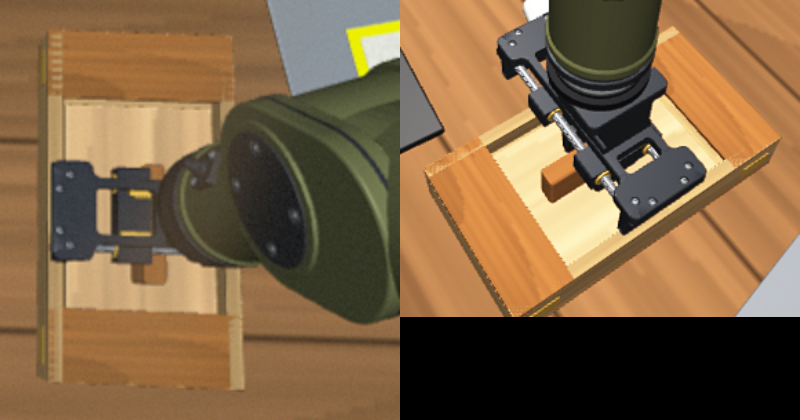

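Both views show the board flat inside, near end under the deep lip. I'll regrip softly at 3 N, so slip caps the push, and slide back.

>>> carry_out(
  newtons=3,
  rows=[
    [[0, 0, 0], [0, 0, 0], 1],
    [[0, 0, 0], [0, 0, 0], 1],
    [[0, 0, 0], [0, 0, 0], 1],
    [[0, 0, 0], [0, 0, 0], 1],
  ],
)

```text
clock: 12.25
tool_pos: [0.5073, -0.2012, 0.0476]
eef_rot: [0.005, 1.0, -0.001, 0.001]
contact_force: [-0.1, 0.7, -0.0]
opening: 0.203
finger_force: 3.0
```

```bash
python3 st.py
```

```text
12.25 [ 507.258 -201.166   47.642] [-0.08   0.68  -0.046] [ 0.036 -0.024 -0.019]
```

>>> carry_out(
  rows=[
    [[-0.05, 0, 0], [0, 0, 0], 1],
    [[-0.1, 0, 0], [0, 0, 0], 1],
    [[-0.2, 0, 0], [0, 0, 0], 1],
    [[-0.3, 0, 0], [0, 0, 0], 1],
    [[-0.4, 0, 0], [0, 0, 0], 1],
    [[-0.5, 0, 0], [0, 0, 0], 1],
    [[-0.5, 0, 0], [0, 0, 0], 1],
  ],
)

```text
clock: 12.95
tool_pos: [0.5127, -0.2012, 0.0477]
eef_rot: [0.005, 1.0, -0.001, 0.001]
contact_force: [-0.7, 0.9, 0.4]
opening: 0.209
finger_force: 3.0
```

```bash
python3 st.py
```

```text
12.95 [ 512.658 -201.201   47.658] [-0.732  0.931  0.365] [-0.001  0.249 -0.056]
```

```bash
cat > slip.py <<'E'
import st,cv2,sys,os,numpy as np
from plant import r
g=cv2.cvtColor(r.snapshot("wrist")["image"],cv2.COLOR_RGB2GRAY)
cv2.imwrite("pics/w_%s.png"%sys.argv[1],g)
def m(t,y0,x0):
    q=cv2.matchTemplate(g[y0-30:y0+t.shape[0]+30,x0-6:x0+t.shape[1]+6],t,cv2.TM_CCOEFF_NORMED); _,v,_,(x,y)=cv2.minMaxLoc(q); return y-30,x-6,round(v,2)
a=cv2.cvtColor(cv2.imread("pics/m1.png"),cv2.COLOR_BGR2GRAY)[:300,400:]; a=cv2.resize(a,(640,480))
print("vs m1",m(a[165:240,285:365],165,285))
if os.path.exists("pics/w_s0.png"): print("vs s0",m(cv2.imread("pics/w_s0.png",0)[165:240,285:365],165,285))
E
python3 slip.py s0
```

```text
12.95 [ 512.658 -201.201   47.658] [-0.732  0.931  0.365] [-0.001  0.249 -0.056]
vs m1 (0, 0, 0.99)
vs s0 (0, 0, 1.0)
```

>>> carry_out(
  rows=[
    [[-0.1, 0, 0], [0, 0, 0], 1],
    [[-0.15, 0, 0], [0, 0, 0], 1],
    [[-0.15, 0, 0], [0, 0, 0], 1],
  ],
)

```text
clock: 13.3
tool_pos: [0.514, -0.2012, 0.0476]
eef_rot: [0.005, 1.0, -0.001, 0.001]
contact_force: [-0.8, -0.3, -0.0]
opening: 0.204
finger_force: 3.0
```

```bash
python3 slip.py s1
```

```text
13.3 [ 514.009 -201.209   47.641] [-0.81  -0.289 -0.045] [0.028 0.162 0.045]
vs m1 (0, 0, 0.99)
vs s0 (0, 0, 1.0)
```

>>> carry_out(
  rows=[
    [[-0.05, 0, 0], [0, 0, 0], 1],
    [[-0.1, 0, 0], [0, 0, 0], 1],
    [[-0.1, 0, 0], [0, 0, 0], 1],
  ],
)

```text
clock: 13.65
tool_pos: [0.515, -0.2012, 0.0477]
eef_rot: [0.005, 1.0, -0.001, 0.001]
contact_force: [-0.3, -0.2, 0.2]
opening: 0.207
finger_force: 3.0
```

```bash
python3 slip.py s2
```

```text
13.65 [ 514.987 -201.203   47.662] [-0.284 -0.222  0.228] [0.014 0.184 0.026]
vs m1 (0, 0, 0.99)
vs s0 (0, 0, 1.0)
```

>>> carry_out(
  rows=[
    [[-0.05, 0, 0], [0, 0, 0], 1],
    [[-0.1, 0, 0], [0, 0, 0], 1],
    [[-0.1, 0, 0], [0, 0, 0], 1],
  ],
)

```text
clock: 14.0
tool_pos: [0.516, -0.2012, 0.0477]
eef_rot: [0.005, 1.0, -0.001, 0.001]
contact_force: [0.3, -0.5, -0.5]
opening: 0.205
finger_force: 3.0
```

```bash
python3 slip.py s3
```

```text
14.0 [ 516.027 -201.207   47.659] [ 0.318 -0.477 -0.545] [0.057 0.038 0.067]
vs m1 (0, 0, 0.99)
vs s0 (0, 0, 1.0)
```

>>> carry_out(
  rows=[
    [[-0.05, 0, 0], [0, 0, 0], 1],
    [[-0.1, 0, 0], [0, 0, 0], 1],
    [[-0.1, 0, 0], [0, 0, 0], 1],
  ],
)

```text
clock: 14.35
tool_pos: [0.517, -0.2012, 0.0477]
eef_rot: [0.005, 1.0, -0.001, 0.001]
contact_force: [-0.9, -0.3, -0.3]
opening: 0.203
finger_force: 3.0
```

```bash
python3 slip.py s4
```

```text
14.35 [ 517.001 -201.223   47.662] [-0.858 -0.333 -0.277] [ 0.062 -0.023  0.004]
vs m1 (0, 0, 0.99)
vs s0 (0, 0, 1.0)
```

>>> carry_out(
  rows=[
    [[-0.05, 0, 0], [0, 0, 0], 1],
    [[-0.1, 0, 0], [0, 0, 0], 1],
    [[-0.1, 0, 0], [0, 0, 0], 1],
  ],
)

```text
clock: 14.7
tool_pos: [0.518, -0.2012, 0.0477]
eef_rot: [0.005, 1.0, -0.001, 0.001]
contact_force: [-0.1, -0.0, -1.3]
opening: 0.204
finger_force: 3.0
```

```bash
python3 slip.py s5
```

```text
14.7 [ 518.028 -201.231   47.673] [-0.103 -0.031 -1.263] [-0.019 -0.012  0.003]
vs m1 (0, 0, 0.99)
vs s0 (0, 0, 1.0)
```

>>> carry_out(
  rows=[
    [[-0.05, 0, 0], [0, 0, 0], 1],
    [[-0.1, 0, 0], [0, 0, 0], 1],
    [[-0.1, 0, 0], [0, 0, 0], 1],
  ],
)

```text
clock: 15.05
tool_pos: [0.519, -0.2013, 0.0477]
eef_rot: [0.005, 1.0, -0.001, 0.001]
contact_force: [-0.2, -0.4, -1.3]
opening: 0.203
finger_force: 3.0
```

```bash
python3 slip.py s6
```

```text
15.05 [ 518.983 -201.273   47.668] [-0.214 -0.357 -1.299] [-0.007 -0.062  0.002]
vs m1 (0, 0, 0.99)
vs s0 (0, 0, 1.0)
```

>>> carry_out(
  rows=[
    [[-0.05, 0, 0], [0, 0, 0], 1],
    [[-0.1, 0, 0], [0, 0, 0], 1],
    [[-0.1, 0, 0], [0, 0, 0], 1],
  ],
)

```text
clock: 15.4
tool_pos: [0.5195, -0.2013, 0.0477]
eef_rot: [0.005, 1.0, -0.001, 0.0]
contact_force: [-1.1, 0.8, -0.6]
opening: 0.204
finger_force: 3.0
```

```bash
python3 slip.py s7
```

```text
15.4 [ 519.503 -201.3     47.654] [-1.128  0.842 -0.558] [0.054 0.144 0.007]
vs m1 (0, 0, 0.99)
vs s0 (0, 0, 1.0)
```

The step stalled halfway with a counterforce, so this is probably the stop. I'll confirm with 0.3 mm more.

>>> carry_out(
  rows=[
    [[-0.03, 0, 0], [0, 0, 0], 1],
    [[-0.03, 0, 0], [0, 0, 0], 1],
    [[-0.03, 0, 0], [0, 0, 0], 1],
  ],
)

```text
clock: 15.75
tool_pos: [0.5195, -0.2013, 0.0477]
eef_rot: [0.005, 1.0, -0.001, 0.0]
contact_force: [-2.0, 0.7, 1.4]
opening: 0.198
finger_force: 3.0
```

```bash
python3 slip.py s8
```

```text
15.75 [ 519.527 -201.276   47.66 ] [-2.032  0.695  1.369] [ 0.113  0.49  -0.005]
vs m1 (0, 0, 0.99)
vs s0 (0, 0, 1.0)
```

Stop felt at about 2 N. I'll relieve most of the push, open and withdraw.

>>> carry_out(
  rows=[
    [[0.05, 0, 0], [0, 0, 0], 1],
    [[0.05, 0, 0], [0, 0, 0], 1],
    [[0.05, 0, 0], [0, 0, 0], 0.6],
    [[0.05, 0, 0], [0, 0, 0], 0.6],
    [[0.05, 0, 0], [0, 0, 0], 0.6],
    [[0.05, 0, -0.5], [0, 0, 0], 0.6],
    [[0.05, 0, -2], [0, 0, 0], 0.6],
    [[0.05, 0, -5], [0, 0, 0], 0.6],
    [[0.05, 0, -9], [0, 0, 0], 0.6],
    [[0.05, 0, -13], [0, 0, 0], 0.6],
    [[0.05, 0, -16], [0, 0, 0], 0.6],
    [[0.05, 0, -16], [0, 0, 0], 0.6],
  ],
)

```text
clock: 17.0
tool_pos: [0.5221, -0.2014, 0.2122]
eef_rot: [0.005, 1.0, -0.002, 0.005]
contact_force: [0.1, -0.4, 0.1]
opening: 0.403
finger_force: 0.0
```

```bash
python3 - <<'E'
import st
from plant import r
import cv2,numpy as np
d=r.snapshot("wrist"); a=cv2.resize(d["image"][:,:,::-1],(400,300))
d=r.snapshot("side"); b=cv2.resize(d["image"][250:480,220:510,::-1],(400,317))
o=np.zeros((320,800,3),np.uint8); o[:300,:400]=a; o[:317,400:]=b; cv2.imwrite("pics/m3.png",o)
E
```

```text
17.0 [ 522.145 -201.447  212.171] [ 0.15  -0.407  0.082] [ 0.072 -0.057 -0.024]
```

View pics/m3.png

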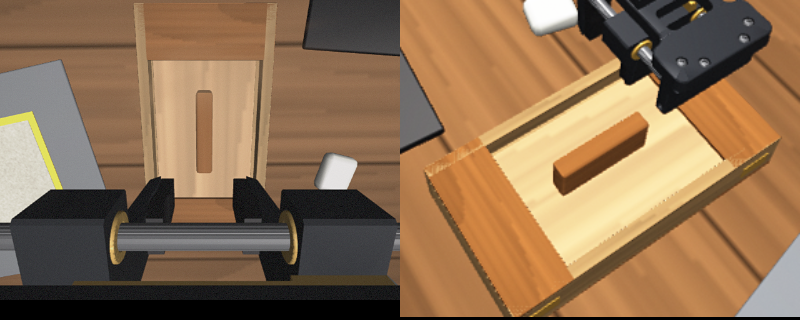

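The board lies flat under both lips with the gripper clear of it. I'll let it settle and hand in.

>>> carry_out(
  rows=[
    [[0, 0, 0], [0, 0, 0], 0.6],
    [[0, 0, 0], [0, 0, 0], 0.6],
    [[0, 0, 0], [0, 0, 0], 0.6],
  ],
)

```text
clock: 17.4
tool_pos: [0.5188, -0.2009, 0.2066]
eef_rot: [0.005, 1.0, -0.0, -0.0]
contact_force: [-0.2, 0.0, 1.0]
opening: 0.398
finger_force: 0.0
```

```bash
python3 -c "
from plant import r
print(r.finish_job())"
```

```text
the job is handed in; nothing more can be done
None
```

The cover board lies flat in the box under both lips, pressed lightly (about 2 N) against the hidden stop and released; the job was handed in at about 17 s, verdict not shown.

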